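# Fetch the mixer nut from under the draining rack

## Robot

A 6-joint arm with a two-finger parallel gripper is mounted at the origin on the work surface. World frame = base frame: x ahead of the robot, y to its left, z up, the work surface at z = 0. Lengths are in mm, angles in rad, forces in N, time in s.
With the tool pointing down it reaches from about 325 to 775 mm from the base axis. Payload 5.5 kg.
Tool frame: the origin (TCP) lies between the finger pads; the fingertips stand 19 mm ahead of it and the grasp point (between the pads) is the TCP (ctrl.tcp_to_tips is the distance from the TCP to the fingertips, in mm); z points along the fingers, y is the line along which they close (so a half turn about z gives the same grasp; the last joint's range is limited). The gripper opens to 88 mm and grips with 3 to 60 N. Pads are 20 mm wide; open, the fingers measure 115 mm over their backs; the gripper's body (75 mm by 178 mm) begins 61 mm behind the grasp point.
Start: joints at [-1.333, 0.091, 1.231, -0, 1.82, -0.057], TCP at [174.329, -574.131, 241.631] pointing down, gripper open.
Joint ranges: [-2.87, 2.87], [-0.86, 2.18], [0.17, 2.46], [-1.51, 4.65], [0.06, 2.69], [-2.65, 2.65]. Speed limits (rad/s): [2.57, 2.57, 3.01, 3.14, 3.14, 3.14].

## Interface

Orientations are given as [roll, pitch, yaw] about the fixed x, y, z axes, in that order (R = Rz(yaw) Ry(pitch) Rx(roll)).
In Python, from bench import ctrl gives the robot as it stands. Calls block until the motion is done:
- ctrl.movep(position, orientation): joint-space move of the TCP to a pose.
- ctrl.move_l(position, max_speed=150, rot=None, guard=None): straight line of the TCP; rot=None keeps the orientation; max_speed is the mean speed in mm/s. With guard (N) it stops when the force on the tool has changed by that much, and returns True; else False.
- ctrl.set_joints(angles): joint-space move.
- ctrl.set_gripper(opening, newtons=None): finger opening in mm; newtons is the grip in N (None keeps the last); returns when the fingers have stopped.
- ctrl.dwell(seconds).
- ctrl.solve_ik(position, orientation): joint angles nearest the present ones, or None.
- ctrl.get_image(name): name is "scene" or "top" or "wrist"; returns the picture (384x512x3 uint8, blue, green, red); there is no depth.
- ctrl.camera_model(name): a dict with "vertical_fov" (degrees; the focal length in pixels is half the picture's height over the tangent of half this angle, whatever the lens; pixels are square), "cx", "cy" (the principal point, pixels), "xyz" and "attitude" of the camera in the world; the wrist camera has in their place "hand_eye" (4x4, takes a point from camera to tool coordinates, whose origin is the TCP and whose axes are the flange's). Camera axes: x right, y up, looking along -z (the intrinsics and any distortion apply to the point x, -y, -z); pixel columns grow to the right and rows downward; lengths in mm; the calibration is good to about 2 mm. A picture is of the moment at which its call begins: read the wrist's pose just before it. camera_model takes no time and is no camera call.
A pose or a line that the arm cannot do raises ctrl.IKError and nothing moves.
- ctrl.close_job(): hands the job in; it is judged then, once.
Readings, each from a call of its own:
- ctrl.current_clock(): time.
- ctrl.current_joint_positions(): joint angles.
- ctrl.current_joint_vel(): joint speeds.
- ctrl.current_effort(): joint torques, N m.
- ctrl.current_tool_pos(): TCP position.
- ctrl.current_orientation(): TCP orientation.
- ctrl.current_ft_force(): force on the tool from outside, world axes, zero at the start.
- ctrl.current_moment(): the same for the moment, N m.
- ctrl.current_width(): finger opening in mm.
- ctrl.current_gripper_force(): force on a finger pad.
Only numpy, scipy, OpenCV 4.12 (cv2) and the standard library are available. Lean on these libraries where they do the work, as an engineer would, in place of code of your own. Each camera call takes 0.05 s, during which the arm holds its last target. There are 200 camera calls.

## Task

The large hexagonal steel nut of the mixer has slid under the low draining rack. Take the wooden-handled hook, use it to drag the nut along the bench until it lies fully clear in front of the rack (fingers must not touch the nut while it is under the rack), lay the hook back down flat on the bench, then pick up the nut and put it flat in the steel tray.

Things in the scene. Friction and masses are not known exactly. Their poses are not given: they have to be found in the camera images.
- nut: Large dark steel hexagonal nut, 42 mm across flats, 22 mm high, 24 mm hole, about 0.15 kg, flat on the bench 45 to 65 mm behind the rack's front edge. Origin: centre of its underside; z up; at yaw 0 two flats face +x and -x. To one side, 155 mm or more off, stands an unwanted round bush, 32 mm wide, 34 high. Free bench: 110 mm on either side of the nut, 60 behind. A smaller nut (24 mm) lies far left.
- hook: Hook tool, 0.19 kg, lying flat, right front. Origin: centre of the handle's underside. Handle, to be gripped across: x -40 to 40 mm, 22 wide (y), 30 high. A 10 mm round bar (axis at z 5) runs along +x to x 160, turns to +y (left) as the foot to y 58, tip bent back to x 146, y 76 (axis lines; metal ends at x 165, y 81). Pulling face of the foot at x 155; the part sits between y 5 and 60.
- rack: Low fixed steel draining rack, 520 wide (y), 270 mm deep. Origin: on the bench under the middle of its front face; x points to its rear. Grid of 6 mm bars 66 mm apart, seen through from above; underside 42, top 52 mm up; front open between legs at y = +-254 mm. Tubs up to 90 mm high stand on it from 150 mm back. The bench before it is empty between the hook (right) and the tray (left).
- tray: Square steel tray, fixed, left front; 130 x 130 mm outside, 20 mm high, walls and floor 4 mm thick, open on top. Origin: centre of its underside; x and y along its sides. Empty at the start.
Mind the look-alikes: they are no part of the job. What is shaped like the nut but blue is not meant.

How it is judged (in metres and radians):
On the way, in this order (a step that is already met when the one before it is completed fails the run):
1. the hook bears on the nut while the nut is still under the rack (contact force between hook and nut above 0.1 N and x of nut in the frame of rack above 0.01 m).
2. the nut lies on the bench, fully clear in front of the rack (x of nut in the frame of rack below -0.024 m and height (world z) of nut below 0.008 m and angle between nut's own z axis and vertical below 0.2 rad), for 0.1 s.
At the end, for the whole second after the job is handed in: The nut lies flat (within 10 degrees) and at rest on the tray's floor, its centre within 46 mm of the tray's middle along each side, and the hook lies flat (within 10 degrees, underside less than 10 mm up) and at rest on the bench (x of nut in the frame of tray between -0.046 and 0.046 m and y of nut in the frame of tray between -0.046 and 0.046 m and height (world z) of nut below 0.012 m and angle between each of nut, hook's own z axis and vertical below 0.17 rad and linear speed of each of nut, hook below 0.02 m/s and height (world z) of hook below 0.01 m); the robot touches nothing.
It fails at once if the fingers touch the nut while its centre is under the rack (contact force between the fingers and nut above 0.5 N and x of nut in the frame of rack above -0.005 m and height (world z) of nut below 0.03 m).
It also fails if it takes over 72 s, if anything falls off the work surface, if the arm or the gripper's body presses on something with over 40 N, if the wrist force passes 120 N, or if a joint passes its speed limit or range.

## Working session

There is one attempt and no reset: what is moved stays moved. The work goes in short steps, each a Python script; the robot and the scene stay as the last script left them, time stands still between calls to the robot, and variables do not carry over. Pictures are saved under pics/ and viewed, at most 10 in all, crops included, and the job is handed in when it is done.

```bash
ls; mkdir -p pics
python3 - <<'E'
from bench import ctrl
import cv2
for n in("scene","top"):
    cv2.imwrite(f"pics/{n}0.png",ctrl.get_image(n)); print(n,ctrl.camera_model(n))
print(ctrl.camera_model("wrist"),ctrl.current_clock(),ctrl.current_orientation())
E
```

```text
pics
scene {'vertical_fov': 51.72149940824721, 'cx': 256.4317403440974, 'cy': 193.73319208226485, 'xyz': array([894.52422894, 304.98471358, 793.95983989]), 'attitude': array([ 0.53889362, -0.00772263,  2.2889055 ])}
top {'vertical_fov': 57.36918840042107, 'cx': 265.4909609787434, 'cy': 200.68423328591837, 'xyz': array([353.30576225,   4.20391008, 953.26963138]), 'attitude': array([ 2.12699046e-01, -1.41751127e-03, -1.45936899e+00])}
{'vertical_fov': 67.9507716470639, 'cx': 256.9721512912398, 'cy': 190.33903383187786, 'hand_eye': array([[-8.78520018e-04,  9.69299503e-01,  2.45881480e-01,
         6.62104000e+01],
       [ 9.99999366e-01,  6.78217216e-04,  8.99310720e-04,
         3.31338453e-01],
       [ 7.04940380e-04,  2.45882114e-01, -9.69299484e-01,
        -1.43272870e+02],
       [ 0.00000000e+00,  0.00000000e+00,  0.00000000e+00,
         1.00000000e+00]])} 0.1 [-3.13983967e+00 -9.28562361e-05  2.94763649e-01]
```

View pics/scene0.png

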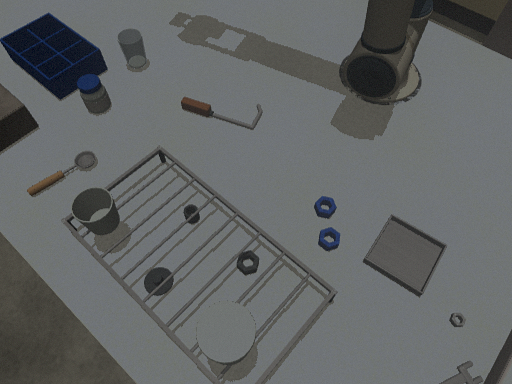

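View pics/top0.png

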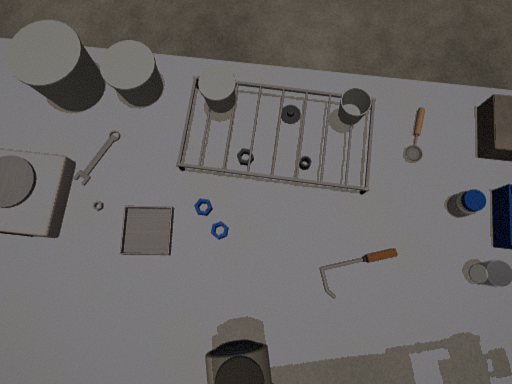

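The top view shows the dark hex nut at (245,157), the bush at (305,163), the rack's front rail from (182,168) to (363,190), and the tray around (148,231). Blue nuts are at (204,207) and (220,230). The hook has its handle at (380,255), its bar corner at (322,268) and its tip at (333,296). The scene view agrees, with the nut at (248,262).

```bash
cat > h.py <<'E'
from bench import ctrl
import numpy as np, cv2
from scipy.spatial.transform import Rotation as R
def cam(name):
    m=ctrl.camera_model(name); f=192/np.tan(np.radians(m["vertical_fov"])/2)
    if name=="wrist":
        Rt=R.from_euler('xyz',ctrl.current_orientation()).as_matrix(); H=m["hand_eye"]
        return Rt@H[:3,:3],np.array(ctrl.current_tool_pos())+Rt@H[:3,3],f,m["cx"],m["cy"]
    return R.from_euler('xyz',m["attitude"]).as_matrix(),m["xyz"],f,m["cx"],m["cy"]
def cast(c,uv,z):
    Rc,p,f,cx,cy=c; uv=np.atleast_2d(np.asarray(uv,float))
    d=np.c_[(uv[:,0]-cx)/f,-(uv[:,1]-cy)/f,-np.ones(len(uv))]@Rc.T
    return (p+d*((z-p[2])/d[:,2])[:,None])[:,:2]
def proj(c,P):
    Rc,p,f,cx,cy=c; q=(np.atleast_2d(P)-p)@Rc
    return np.c_[cx-f*q[:,0]/q[:,2],cy+f*q[:,1]/q[:,2]]
def blobs(mask,amin=30):
    n,_,s,c=cv2.connectedComponentsWithStats(mask.astype(np.uint8)); 
    return [(s[i,4],c[i].round(1)) for i in range(1,n) if s[i,4]>=amin]
E
python3 - <<'E'
from h import *
np.set_printoptions(suppress=True,precision=1)
T=cam("top");S=cam("scene")
print("nut",cast(T,[245,157],22),cast(S,[248,262],22))
print("bush",cast(T,[305,162],30),cast(S,[191,211],30))
print("rack T",cast(T,[[182,168],[363,190]],52).ravel(),"S",cast(S,[[334,293],[161,150]],52).ravel())
print("blue T",cast(T,[[204,207],[220,230]],18).ravel(),cast(S,[[325,207],[329,238]],18).ravel())
print("tray T",cast(T,[[124,207],[173,207],[172,255],[121,253]],20).ravel(),"S",cast(S,[[392,216],[446,243],[421,293],[364,254]],20).ravel())
print("corner/tip",cast(T,[[322,268],[333,296]],5).ravel(),cast(S,[[253,125],[259,106]],5).ravel())
for n,c in(("top",T),("scene",S)):
    hsv=cv2.cvtColor(cv2.imread(f"pics/{n}0.png"),cv2.COLOR_BGR2HSV)
    m=cv2.inRange(hsv,(3,110,50),(22,255,255))
    for a,p in blobs(m): print(n,a,p,cast(c,p,25))
E
```

```text
nut [[670.9  95.9]] [[677.8 100.5]]
bush [[672.2 -71.1]] [[674.4 -69.5]]
rack T [ 611.   256.9  604.4 -228.6] S [ 624.7  272.7  614.4 -227.6]
blue T [518.1 189.3 460.8 137.5] [465.6 142.3 521.5 193.6]
tray T [493.6 404.2 508.4 272.4 381.  253.6 371.2 387.9] S [387.1 267.3 367.3 387.9 498.9 401.3 503.9 270.4]
corner/tip [ 392.  -143.8  323.5 -177.9] [ 385.  -143.9  324.8 -175.6]
top 162 [418.9 120.7] [[ 833.  -383.1]]
top 226 [381.5 254.7] [[ 442.7 -293. ]]
scene 113 [195.4 103.3] [[ 442.4 -294.1]]
scene 150 [ 44.  182.2] [[ 843.1 -378.3]]
```

Run:
```python
from h import *
pi=np.pi
for p,y in(([443,-293,22],1.92),([443,-293,22],1.92-pi),([556,64,22],0),([556,64,22],-pi),([556,64,22],pi)):
    print(y,ctrl.solve_ik(p,[pi,0,y]))
ctrl.movep([423,-237,180],[pi,0,1.92])
np.save("c1.npy",np.array(cam("wrist"),dtype=object),allow_pickle=True); cv2.imwrite("pics/w1.png",ctrl.get_image("wrist"))
ctrl.movep([655,85,180],[pi,0,0])
np.save("c2.npy",np.array(cam("wrist"),dtype=object),allow_pickle=True); cv2.imwrite("pics/w2.png",ctrl.get_image("wrist"))
print(ctrl.current_clock())
```

```text
1.92 [-0.64840565 -0.02238948  1.73963512  0.          1.42434701 -0.99760932]
-1.2215926535897932 [-6.48405651e-01 -2.23894771e-02  1.73963512e+00 -4.44089210e-16
  1.42434701e+00  2.14398333e+00]
0 [ 5.38161613e-02  5.39942215e-02  1.66241641e+00 -4.44089210e-16
  1.42518202e+00  1.62461249e+00]
-3.141592653589793 [ 0.05381616  0.05399422  1.66241641  0.          1.42518202 -1.51698017]
3.141592653589793 [ 0.05381616  0.05399422  1.66241641  0.          1.42518202 -1.51698017]
3.9583
```

View pics/w1.png

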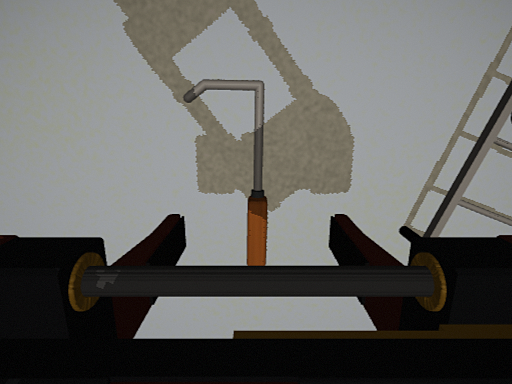

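View pics/w2.png

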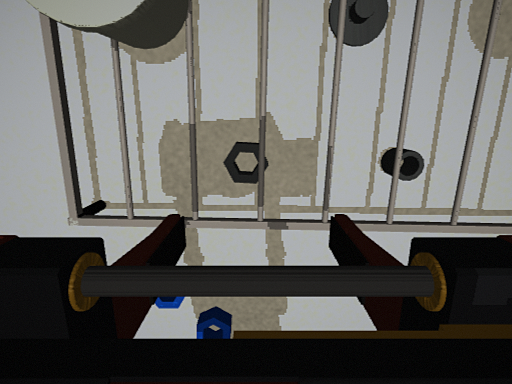

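w1 shows the hook with its bar running from (258,192) to the corner at (260,87), tip at (188,97), and the handle top ending at (258,197). w2 shows the nut at (245,162), the bush at (403,163), and the rack's front rail from (75,222) to (510,232).

Run:
```python
from h import *
np.set_printoptions(suppress=True,precision=1)
a=np.load("c1.npy",allow_pickle=True);b=np.load("c2.npy",allow_pickle=True)
p=cast(a,[[258,192],[260,87],[188,97]],5);q=cast(a,[[257.5,200],[257.5,255]],30)
print(p,q); d=p[1]-p[0]; y=np.arctan2(d[1],d[0]); u=np.array([np.cos(y),np.sin(y)]);v=np.array([-u[1],u[0]])
print("yaw",y,"origin",p[1]-160*u, p[2]-146*u-76*v,"handle front->",q[0]-40*u)
print("nut",cast(b,[245,162],22),"hole bottom/top",cast(b,[247,162],11),"bush",cast(b,[403,163],30))
print("rack front",cast(b,[[75,222],[510,232]],52),cast(b,[[75,222],[510,232]],42))
```

```text
[[ 428.8 -252.7]
 [ 391.8 -144.3]
 [ 323.1 -179.8]] [[ 429.1 -255.2]
 [ 451.  -315.8]]
yaw 1.899881133326675 origin [ 443.5 -295.7] [ 442.2 -293.4] handle front-> [ 442. -293.]
nut [[676.   96.9]] hole bottom/top [[674.3  95.1]] bush [[676.  -67.3]]
rack front [[ 619.7  268.2]
 [ 608.3 -174. ]] [[ 615.9  275. ]
 [ 604.1 -183.5]]
```

Run:
```python
from h import *
pi=np.pi
ctrl.movep([434.3,-270.4,110],[pi,0,1.905])
ctrl.move_l([434.3,-270.4,21.5],150,guard=15)
print(ctrl.current_tool_pos())
ctrl.set_gripper(10,55); print(ctrl.current_width(),ctrl.current_gripper_force())
ctrl.move_l([434.3,-270.4,95],150)
ctrl.movep([430,-22,95],[pi,0,0])
ctrl.move_l([430,-22,24],120,guard=15)
print(ctrl.current_tool_pos(),ctrl.current_ft_force())
cv2.imwrite("pics/w3.png",np.vstack([ctrl.get_image("wrist")[:300],ctrl.get_image("scene")[:300]]))
np.save("c3.npy",np.array(cam("wrist"),dtype=object),allow_pickle=True)
print(ctrl.current_clock())
```

```text
[ 433.03804892 -269.19671421   19.42803695]
21.749789898810775 57.173000145703554
[430.38551015 -22.09396249  24.61987319] [ 0.84744478 -0.5759699  -0.58389305]
11.3833
```

View pics/w3.png

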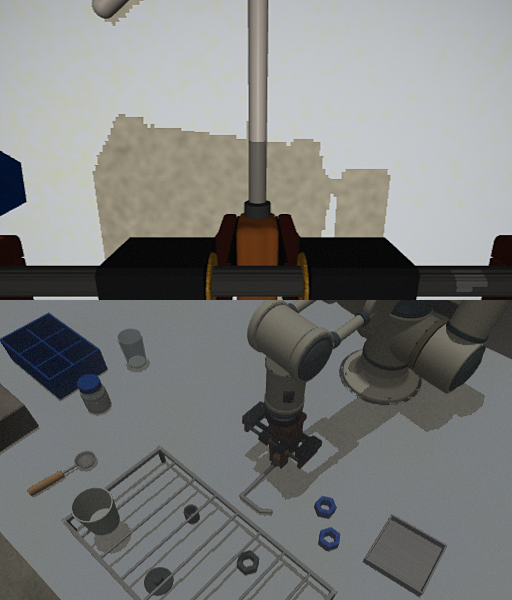

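The hook is held straight: its bar runs along column 258 in the wrist view, and in the scene view its tip is just in front of the rack. Now I'll insert it to the right of the nut, then shift it behind the nut.

Run:
```python
from h import *
np.set_printoptions(suppress=True,precision=1)
c=np.load("c3.npy",allow_pickle=True)
print("handle front",cast(c,[257,215],35),"tip",cast(c,[110,10],10))
print(ctrl.move_l([430,-22,21.8],60,guard=8))
print(ctrl.move_l([582,-22,21.8],120,guard=12),ctrl.current_tool_pos(),ctrl.current_ft_force())
cv2.imwrite("pics/t4.png",cv2.resize(ctrl.get_image("top")[60:260,160:400],(720,600),interpolation=cv2.INTER_CUBIC))
print(ctrl.current_clock())
```

```text
handle front [[450.6 -22.4]] tip [[549.1  50.3]]
False
False [581.6 -22.   21.7] [-0.5 -0.1 -2.3]
13.1
```

View pics/t4.png

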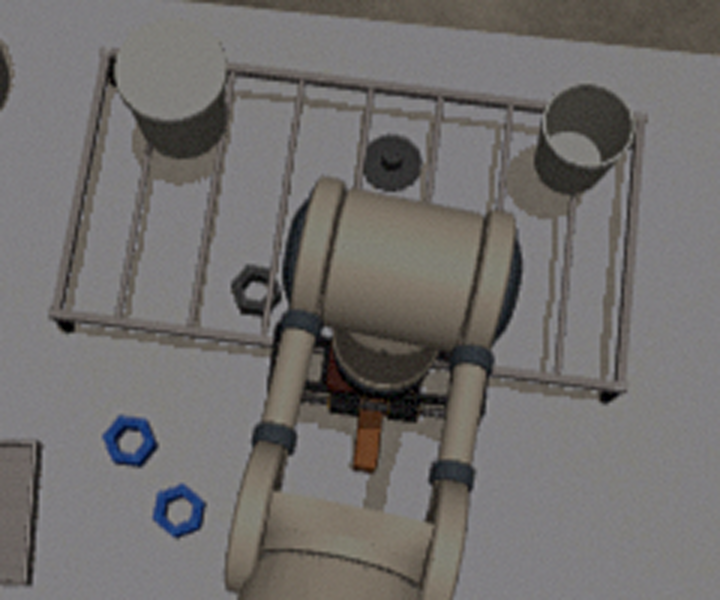

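The arm hides the foot in the top view, but there were no contact forces and the nut is undisturbed. Next I'll sidestep and check with the wrist camera.

Run:
```python
from h import *
print(ctrl.move_l([580,64,21.8],80,guard=8),ctrl.current_tool_pos(),ctrl.current_ft_force())
cv2.imwrite("pics/w5.png",ctrl.get_image("wrist")[:240])
print(ctrl.current_clock())
```

```text
False [580.03501082  63.53548083  21.77065063] [ 0.61591568  0.28127445 -1.75598374]
14.375
```

View pics/w5.png

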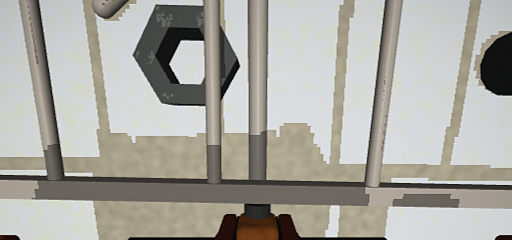

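The nut sits between the bar (column 258) and the foot tip (110,5), as intended. Now I'll pull it.

Run:
```python
from h import *
print(ctrl.move_l([430,63.5,21.8],80,guard=25),ctrl.current_tool_pos(),ctrl.current_ft_force())
ctrl.dwell(0.3)
cv2.imwrite("pics/w6.png",np.vstack([ctrl.get_image("wrist")[:240],ctrl.get_image("scene")[100:384]]))
print(ctrl.current_clock())
```

```text
False [430.12465673  63.47334685  21.76198148] [ 0.05718904  0.0809071  -2.36330748]
16.8
```

View pics/w6.png

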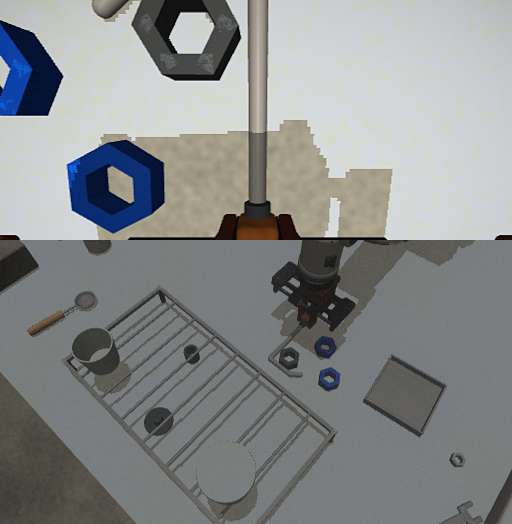

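The nut is clear in front of the rack. I'll disengage the hook, lay it down on the right, then look at the nut and the tray.

Run:
```python
from h import *
pi=np.pi
ctrl.move_l([460,63.5,22],100,guard=15)
print(ctrl.move_l([460,-80,22],150,guard=15))
ctrl.move_l([420,-130,22],150,guard=15)
print(ctrl.move_l([420,-130,19.5],20,guard=6),ctrl.current_tool_pos(),ctrl.current_ft_force())
ctrl.set_gripper(50); ctrl.dwell(.2)
ctrl.move_l([420,-130,130],150)
ctrl.movep([520,95,170],[pi,0,0])
c=cam("wrist"); w=ctrl.get_image("wrist")
np.save("c7.npy",np.array(c,dtype=object),allow_pickle=True)
cv2.imwrite("pics/w7.png",np.vstack([w[:240],ctrl.get_image("top")[100:384]]))
print(ctrl.current_clock())
```

```text
False
False [ 420.58985739 -129.47295662   19.61617985] [ 0.0798314  -0.59641483 -1.13553008]
22.0083
```

View pics/w7.png

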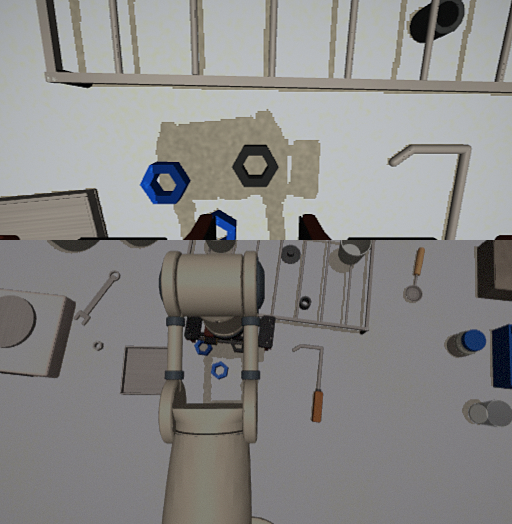

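The hook lies flat on the right, and the nut is at wrist pixel (255,165) with corners left and right, so its flats face about ±x. I'll extract its contour.

Run:
```python
from h import *
np.set_printoptions(suppress=True,precision=1)
c=np.load("c7.npy",allow_pickle=True); im=cv2.imread("pics/w7.png")[:240]
roi=im[125:205,215:300]; m=(roi.max(2)<85).astype(np.uint8)
k=max(cv2.findContours(m,cv2.RETR_EXTERNAL,cv2.CHAIN_APPROX_NONE)[0],key=cv2.contourArea)[:,0]+[215,125]
P=cast(c,k,22).astype(np.float32); h=cv2.convexHull(P)[:,0]
print("center z22",(h.min(0)+h.max(0))/2,"ext",h.max(0)-h.min(0))
th=np.radians(np.arange(0,60,1)); 
w=[np.mean([np.ptp(h@[np.cos(t+j),np.sin(t+j)]) for j in(0,np.pi/3,2*np.pi/3)]) for t in th]
i=int(np.argmin(w)); print("flat normal deg",i,w[i],"max",max(w))
t=th[i]; print([np.ptp(h@[np.cos(t+j),np.sin(t+j)]) for j in(0,np.pi/3,2*np.pi/3)])
pi=np.pi
for p,y in(([540,96,20],pi/2),([540,96,20],-pi/2),([438,328,40],pi/2),([438,328,40],-pi/2)): print(y,ctrl.solve_ik(p,[pi,0,y]))
```

```text
center z22 [538.   96.3] ext [42.6 46.4]
flat normal deg 0 42.09071232108402 max 47.61124313363487
[np.float64(42.64013671875), np.float64(41.645490971114555), np.float64(41.9865092733875)]
1.5707963267948966 [ 0.1  0.   1.7 -0.   1.4  0.1]
-1.5707963267948966 None
1.5707963267948966 [ 0.6  0.   1.7 -0.   1.5  0.6]
-1.5707963267948966 [ 0.6  0.   1.7  0.   1.5 -2.6]
```

Run:
```python
from h import *
pi=np.pi
ctrl.set_gripper(66)
ctrl.movep([538,96.3,80],[pi,0,pi/2])
ctrl.move_l([538,96.3,21],100,guard=10)
ctrl.set_gripper(30,30); print(ctrl.current_tool_pos(),ctrl.current_width(),ctrl.current_gripper_force())
ctrl.move_l([538,96.3,110],150)
print(ctrl.current_width())
ctrl.movep([439,330.5,110],[pi,0,pi/2])
ctrl.move_l([439,330.5,45],150)
print(ctrl.move_l([439,330.5,24.5],40,guard=4),ctrl.current_tool_pos())
ctrl.set_gripper(58); ctrl.dwell(.2)
ctrl.move_l([439,330.5,130],150)
ctrl.movep([400,150,230],[pi,0,pi/2])
ctrl.dwell(.5)
cv2.imwrite("pics/s8.png",ctrl.get_image("scene")); print(ctrl.current_clock(),ctrl.current_width())
```

```text
[537.03976694  96.07809058  19.38926298] 41.81959189412865 30.708737270906568
41.97886634206918
True [438.56574002 330.26092451  23.41007788]
30.8333 57.966514039643585
```

View pics/s8.png

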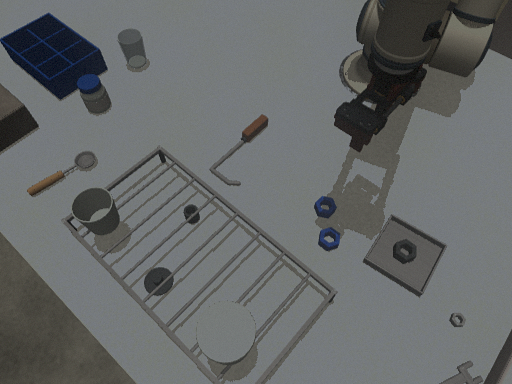

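The nut lies flat in the middle of the tray at (404,250). The hook is flat on the bench and the gripper is clear.

```bash
python3 -c "
from bench import ctrl
print(ctrl.close_job())"
```

```text
the job is handed in; nothing more can be done
None
```

The job is handed in (no verdict was returned): the hook dragged the nut clear of the rack and lies flat on the bench, and the nut lies flat near the middle of the tray, about 31 s on the robot's clock.

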